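# Tip the sample boxes, dispatch the stamped one

## Robot

A 6-joint arm with a two-finger parallel gripper is mounted at the origin on the work surface. World frame = base frame: x ahead of the robot, y to its left, z up, the work surface at z = 0. Lengths are in mm, angles in rad, forces in N, time in s.
With the tool pointing down it reaches from about 300 to 775 mm from the base axis. Payload 14.6 kg.
Tool frame: the origin (TCP) lies on the centre line of the jaws, within the pads' length; the fingertips stand 11 mm ahead of it and the grasp point (between the pads) lies 8 mm behind it; x points along the fingers, y is the direction in which the jaws open and shut, and the axes are right-handed (so a half turn about x gives the same grasp; the last joint's range is limited). The gripper opens to 94 mm and grips with 3 to 60 N. Pads are 16 mm wide; open, the fingers measure 119 mm over their backs; the gripper's body (75 mm by 177 mm) begins 78 mm behind the grasp point.
Start: joints at [-1.244, 0.3, 1.521, -0, 1.321, -0.067], TCP at [211.027, -507.894, 216.446] pointing down, gripper open.
Joint ranges: [-3.03, 3.03], [-0.79, 2.21], [0.23, 2.52], [-1.04, 4.18], [0, 3.07], [-2.55, 2.55]. Speed limits (rad/s): [2.22, 2.22, 2.57, 3.14, 3.14, 3.14].

## Interface

Orientations are given as [roll, pitch, yaw] about the fixed x, y, z axes, in that order (R = Rz(yaw) Ry(pitch) Rx(roll)).
In Python, from cell import manip gives the robot as it stands.
- The arm moves only by the shell command python3 -m handwheel 'ROWS' [OPENING] [FORCE]. ROWS is JSON, a list of rows, each a list of 2 entries, a list of its own where there are three numbers: the shift along the tool's x, y, z in mm, then the turn about the tool's x in rad. In form: [[[x, y, z], spin], ...]. A call has exactly 10 rows; each row shifts and turns the commanded pose from where the row before left it, along the tool's axes as they then stand; what a row does not reach is not made up. A row lasts 1/8 s, in which the tool goes at most 62.5 mm and 10.7 degrees, less where a joint would pass 70% of its speed; a pose out of reach is approached as far as the arm can. A call with a gripper value outside its range is refused whole. OPENING is the closure in counts, from 0 (fully open) to 255 (shut), set as the call begins (- or left out, the last holds). The fingers move at their own pace and stop on an object; FORCE is the grip in N (left out, the last holds). Time passes only in rows, so rows that do not move let the fingers close, or fill a call up. It gives the time, the measured TCP pose, the force and the opening at its end, in the units of the state.
- manip.read_state(): the state, without advancing time (a new reading comes with each control period).
- manip.camera(name): name is "scene" or "top"; returns a dict with "pixels" (420x560x3 uint8, red, green, blue), "z_map" (420x560 float32, mm along the optical axis (not along the pixel's ray), 0 where there is no reading), "mtx" (3x3 intrinsics, pixels), "xyz" and "orientation" of the camera in the world. Camera axes: x right, y up, looking along -z (the intrinsics and any distortion apply to the point x, -y, -z); pixel columns grow to the right and rows downward; lengths in mm; the calibration is good to about 2 mm. A picture is of the moment at which its call begins.
- manip.sign_off(): hands the job in, once; it reports no verdict.
Trained networks look in the newest picture that a camera, given by its name, has taken for a name from the list of things; names that differ only in an ending like _2 or _b are one class to them, and where a whole thing is asked for, a point or a joint stands for the part that bears it (a point fixed in the world has none). Each returns a list of dicts, best first, with "confidence" (0 to 1); they miss things now and then, are a little off and sometimes report something else, mostly with a low value. They report only what shows in the picture. A call takes as long as a camera call.
- manip.cut_out(target, camera): "region" (420x560 bool, what is visible of it) and "centre" ([column, row] in pixels, amid what is visible of it).
The state is a dict: "clock": time; "joints": joint angles; "qd": joint speeds; "effort": joint torques, N m; "eef_pos": TCP position; "eef_rot": TCP orientation; "wrist_force": force on the tool from outside, world axes, zero at the start; "moment": the same for the moment, N m; "finger_gap": finger opening in mm.
Only numpy, scipy, OpenCV 4.12 (cv2) and the standard library are available. Lean on these libraries where they do the work, as an engineer would, in place of code of your own. Each camera call takes 0.05 s, during which the arm holds its last target. There are 200 camera calls.

## Task

Two like sample boxes stand on the lab bench, one either side of the purple dispatch strip, and one of them is stamped underneath. Tip both over towards the robot so that each lies on its front with its underside showing; only then push the stamped one sideways until it lies wholly between the strip's long edges, still on its front. Push only, never lift a box, keep the other box off the strip, and leave everything else on the bench where it stands.

Things in the scene. Friction and masses are not known exactly. Their poses are not given: they have to be found in the camera images.
- box_1: closed white sample box with a grey lid band, flat-sided, 55 mm deep (x, front to back), 100 wide (y), 110 high (z), 0.2 to 0.4 kg. Stands upright, front (-x) roughly to the robot; origin at the centre of its underside. Stamped underneath. Pushed forward high on its back, it tips about its front lower edge, falls from 27 degrees on, and then lies 55 mm high, its x up.
- box_2: closed white sample box with a grey lid band, flat-sided, 55 mm deep (x, front to back), 100 wide (y), 110 high (z), 0.2 to 0.4 kg. Stands upright, front (-x) roughly to the robot; origin at the centre of its underside. Like box_1 in all but its bare underside; it tips in the same way.
- stamp (a point): centre of the black ink stamp under box_1: a rectangular frame 35 x 64 mm with a bar inside
- box_1_mid (a point): middle of box_1, 55 mm above its origin along its z
- box_2_mid (a point): middle of box_2, 55 mm above its origin along its z
- corner0 (a point): corner of box_1's front face, on its -y side, at the base
- corner1 (a point): corner of box_1's front face, on its +y side, at the base
- corner2 (a point): corner of box_1's front face, on its -y side, at the lid
- corner3 (a point): corner of box_1's front face, on its +y side, at the lid
- strip: dispatch strip between the two boxes: a flat purple runner with pale lines along its long edges, 460 mm long (x, away from the robot) x 155 mm wide (y), 1 mm thick and no obstacle; origin at its centre
- bottle: bystander: white bottle, 72 mm across, 155 mm high; origin at the centre of its underside
- jar_tall: bystander: clear jar, 76 mm across, 125 mm high; origin at the centre of its underside
- jar_short: bystander: yellow jar with a blue lid, 80 mm across, 100 mm high; origin at the centre of its underside
- beaker: bystander: open glass beaker, 56 mm across, 65 mm high; origin at the centre of its underside
- dish: bystander: white square weighing dish, 75 x 75 mm, 20 mm high; origin at the centre of its underside
- comb: bystander: white comb mould, 100 x 70 mm (x, y), 50 mm high; origin at the centre of its underside
- spatula: bystander: spatula with a black handle, 200 mm long, lying along its x

How it is judged (in metres and radians):
On the way, in this order (a step that is already met when the one before it is completed fails the run):
1. both boxes lie on their fronts, undersides away from the robot, both still off the strip (angle between each of box_1, box_2's own x axis and vertical below 0.2 rad and (y of box_1_mid in the frame of strip above 0.12 m or y of box_1_mid in the frame of strip below -0.12 m) and (y of box_2_mid in the frame of strip above 0.12 m or y of box_2_mid in the frame of strip below -0.12 m)), for 0.2 s.
2. the stamped box lies wholly between the strip's long edges (angle between box_1's own x axis and vertical below 0.2 rad and y of corner0 in the frame of strip between -0.0795 and 0.0795 m and y of corner1 in the frame of strip between -0.0795 and 0.0795 m and y of corner2 in the frame of strip between -0.0795 and 0.0795 m and y of corner3 in the frame of strip between -0.0795 and 0.0795 m and x of box_1_mid in the frame of strip between -0.17 and 0.17 m), for 0.2 s.
At the end, for the whole second after the job is handed in: Both boxes lie still on their fronts (within 0.2 rad); the stamped one's four lower corners are between the strip's long edges (2 mm over allowed), its middle within 170 mm of the strip's centre lengthwise; the other box's middle is over 120 mm from the strip's centreline (all of step 2 and angle between box_2's own x axis and vertical below 0.2 rad and (y of box_2_mid in the frame of strip above 0.12 m or y of box_2_mid in the frame of strip below -0.12 m) and linear speed of each of box_1, box_2 below 0.02 m/s and angular speed of each of box_1, box_2 below 0.1 rad/s); the robot touches nothing.
It fails at once if box_1 is lifted (height (world z) of box_1_mid above 0.08 m or (angle between box_1's own x axis and vertical below 0.2 rad and height (world z) of box_1_mid above 0.052 m)).
It fails at once if box_2 is lifted (height (world z) of box_2_mid above 0.08 m or (angle between box_2's own x axis and vertical below 0.2 rad and height (world z) of box_2_mid above 0.052 m)).
It fails at once if the unstamped box is pushed onto the strip (not (y of box_2_mid in the frame of strip above 0.12 m or y of box_2_mid in the frame of strip below -0.12 m)).
It fails at once if a bystander is moved more than 30 mm (distance of any of bottle, jar_tall, jar_short, beaker, dish, spatula, comb from where it was at the start of the episode above 0.03 m).
It also fails if it takes over 64 s, if anything falls off the work surface, if the arm or the gripper's body presses on something with over 40 N, if the wrist force passes 120 N, or if a joint passes its speed limit or range.

## Working session

There is one attempt and no reset: what is moved stays moved. The work goes in short steps, Python scripts to look and compute and a shell command to move; the robot and the scene stay as the last step left them, time stands still between calls to the robot, and variables do not carry over. Pictures are saved under pics/ and viewed, about 8 in all and at most 12, crops included, and the job is handed in when it is done.

```bash
mkdir -p pics
cat > h.py <<'E'
import numpy as np,cv2
from scipy.spatial.transform import Rotation as R
from cell import manip
def cloud(c):
    z=c["z_map"].astype(float);K=np.array(c["mtx"]);v,u=np.mgrid[:z.shape[0],:z.shape[1]]
    p=np.stack([(u-K[0,2])/K[0,0]*z,-(v-K[1,2])/K[1,1]*z,-z],-1)
    return p@R.from_euler('xyz',c["orientation"]).as_matrix().T+np.array(c["xyz"])
def snap(name,f):
    c=manip.camera(name);cv2.imwrite('pics/'+f,c["pixels"][...,::-1]);return c,cloud(c)
E
python3 - <<'E'
from h import *
s=manip.read_state();print({k:s[k] for k in("clock","eef_pos","eef_rot","finger_gap")})
for n in("top","scene"):
    c,P=snap(n,n+"0.png");print(n,c["xyz"],c["orientation"],[k for k in c])
    for t in("box_1","strip","bottle","jar_tall","jar_short","beaker","dish","comb","spatula"):
        for d in manip.cut_out(t,n):
            if d["confidence"]<.3: continue
            m=d["region"]&(c["z_map"]>0);q=P[m]
            if len(q)==0: continue
            print(t,round(d["confidence"],2),np.round(d["centre"]),"lo",np.percentile(q,2,0).round(),"hi",np.percentile(q,98,0).round())
            if t in("box_1",):
                top=q[(q[:,2]>100)]
                if len(top)>20: print("  rect",cv2.minAreaRect(top[:,:2].astype(np.float32)))
            if t=="strip": print("  rect",cv2.minAreaRect(q[q[:,2]<6][:,:2].astype(np.float32)))
E
```

```text
{'clock': 0.0, 'eef_pos': array([ 210.93451728, -507.66839273,  215.88172915]), 'eef_rot': array([-1.61374552,  1.56962749,  1.92166042]), 'finger_gap': 94.11684102389698}
top [ 461.5580066   -13.39878256 1371.25588033] [ 0.13454291  0.01304873 -1.55984129] ['pixels', 'z_map', 'mtx', 'xyz', 'orientation']
box_1 0.83 [186. 231.] lo [537. 237.   1.] hi [599. 337. 116.]
  rect ((569.755859375, 289.16937255859375), (56.3414421081543, 101.61760711669922), 7.6001129150390625)
box_1 0.69 [386. 225.] lo [ 551. -341.   24.] hi [ 612. -242.  115.]
  rect ((581.4986572265625, -293.2565002441406), (101.8420639038086, 56.19925308227539), 81.85421752929688)
strip 0.77 [271. 234.] lo [369. -37.  -4.] hi [811. 112.   8.]
  rect ((590.479248046875, 38.01106643676758), (158.88014221191406, 460.4393310546875), 89.74381256103516)
bottle 0.62 [229. 160.] lo [737. 137.  18.] hi [798. 198. 159.]
jar_tall 0.55 [338. 160.] lo [ 737. -182.   25.] hi [ 801. -117.  130.]
jar_tall 0.43 [287. 204.] lo [608. -48.  -2.] hi [681.  26.  23.]
jar_short 0.57 [367. 172.] lo [ 705. -276.    9.] hi [ 773. -205.  105.]
bea
[... 946 characters left out ...]
39904785156), 89.14109802246094)
bottle 0.71 [191. 203.] lo [ 555. -342.    9.] hi [ 615. -241.  114.]
bottle 0.58 [338. 233.] lo [766. 140.  15.] hi [808. 201. 158.]
bottle 0.33 [356. 194.] lo [544. 239.   8.] hi [603. 340. 116.]
jar_tall 0.94 [232. 234.] lo [ 750. -186.   10.] hi [ 813. -117.  129.]
jar_tall 0.32 [338. 235.] lo [766. 140.  16.] hi [808. 200. 158.]
jar_short 0.83 [203. 235.] lo [ 658. -287.    1.] hi [ 783. -206.  104.]
beaker 0.92 [287. 236.] lo [730.  -3.   4.] hi [788.  49.  70.]
dish 0.71 [273. 221.] lo [594. -48.   2.] hi [685.  23.  24.]
comb 0.71 [416. 207.] lo [532. 463.   3.] hi [634. 534.  52.]
spatula 0.91 [138. 228.] lo [ 507. -514.    1.] hi [ 687. -453.   22.]
```

View pics/top0.png

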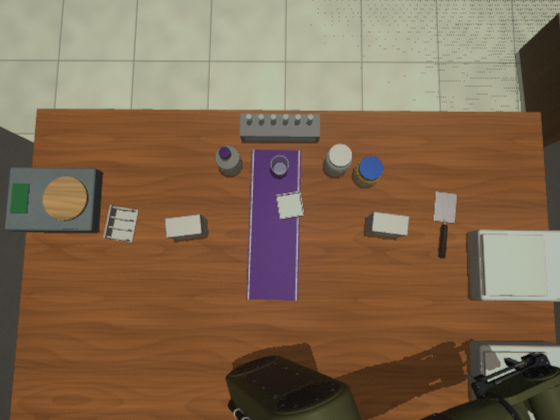

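View pics/scene0.png

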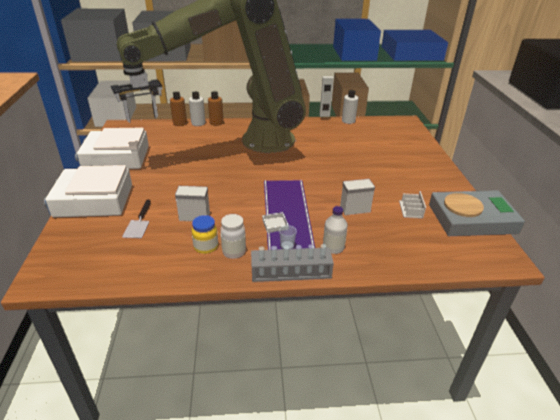

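```bash
cat >> h.py <<'E'
def plan(x,y,z,jaw):
    """spin (rad) first, then shift in tool axes, then axes"""
    s=manip.read_state();M=R.from_euler('xyz',s["eef_rot"]).as_matrix()
    print("t",round(s["clock"],2),"pos",s["eef_pos"].round(1),"jaw",round(np.degrees(np.arctan2(M[1,1],M[0,1])),1),"j6",s["joints"][5].round(2),"F",np.round(s["wrist_force"],1),"gap",round(s["finger_gap"]))
    for base in(0,180):
        a=np.radians(jaw+base);D=np.array([[0,np.cos(a)],[0,np.sin(a)],[-1,0]]);D=np.c_[D,np.cross(D[:,0],D[:,1])]
        w=R.from_matrix(M.T@D).as_rotvec()
        if abs(w[0])<1.6: print("spin",w.round(3),"shift",((np.array([x,y,z])-s["eef_pos"])@D).round(1),"tool z in world",D[:,2].round(2))
E
python3 -c "
from h import *
plan(652,-303,200,81.85)"
```

```text
t 1.0 pos [ 211.  -507.9  216.5] jaw -67.4 j6 -0.07 F [ 0.7  0.4 -0.2] gap 94
spin [ 0.536 -0.    -0.   ] shift [  16.5 -265.3 -407.5] tool z in world [-0.99  0.14  0.  ]
```

```bash
python3 -m handwheel '[[[0,0,0],0.134],[[0,0,0],0.134],[[0,0,0],0.134],[[0,0,0],0.134],[[0,-26,-40],0],[[0,-26,-40],0],[[0,-26,-40],0],[[0,-26,-40],0],[[0,-26,-40],0],[[0,-26,-40],0]]' 120; python3 -c "
from h import *
plan(652,-303,200,81.85)"
```

```text
clock: 2.25
eef_pos: [472.1, -386.7, 216.5]
eef_rot: [2.314, 1.571, -0.969]
wrist_force: [0.1, -0.8, -0.2]
finger_gap: 49.5
t 2.25 pos [ 472.1 -386.7  216.5] jaw -98.1 j6 0.97 F [ 0.1 -0.8 -0.2] gap 50
spin [ 0. -0. -0.] shift [  16.5 -108.3 -166.2] tool z in world [-0.99  0.14  0.  ]
```

```bash
python3 -m handwheel '[[[0,-22,-33],0],[[0,-22,-33],0],[[0,-22,-33],0],[[0,-22,-33],0],[[0,-20,-34],0],[[0,0,0],0],[[36,0,0],0],[[36,0,0],0],[[36,0,0],0],[[0,0,0],0]]'
python3 - <<'E'
from h import *
plan(652,-303,108,81.85)
snap("scene","s1.png")
c=cv2.imread("pics/s1.png")[150:280,110:330];cv2.imwrite("pics/s1c.png",cv2.resize(c,None,fx=3,fy=3))
E
```

```text
clock: 3.5
eef_pos: [648.6, -304.1, 105.8]
eef_rot: [-0.331, 1.566, 2.668]
wrist_force: [-0.4, 0.6, 0.1]
finger_gap: 49.3
t 3.5 pos [ 648.6 -304.1  105.8] jaw -98.2 j6 1.22 F [-0.4  0.6  0.1] gap 49
spin [-0.001  0.005  0.002] shift [-2.2 -1.5 -3.2] tool z in world [-0.99  0.14  0.  ]
```

View pics/s1c.png

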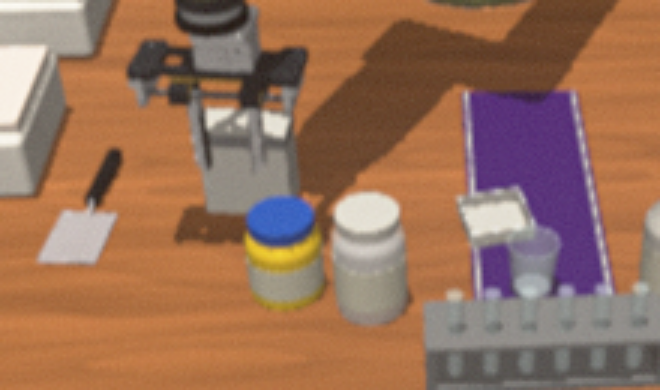

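Run:
```python
from h import *
c=manip.camera("scene");M=R.from_euler('xyz',c["orientation"]).as_matrix();K=np.array(c["mtx"])
for p in([648.6,-304,95],[652,-279,95],[645,-329,95],[609,-297,100],[616,-247,100],[602,-346,100]):
    q=(np.array(p)-c["xyz"])@M;print(p,((K[0,0]*q[0]/-q[2]+K[0,2]-110)*3).round(),((K[1,1]*-q[1]/-q[2]+K[1,2]-150)*3).round())
```

```text
[648.6, -304, 95] 229.0 168.0
[652, -279, 95] 252.0 169.0
[645, -329, 95] 206.0 166.0
[609, -297, 100] 238.0 143.0
[616, -247, 100] 283.0 146.0
[602, -346, 100] 195.0 141.0
```

```bash
python3 -m handwheel '[[[0,-6,10],0],[[0,0,10],0],[[0,0,8],0],[[0,0,8],0],[[0,0,8],0],[[0,0,8],0],[[0,0,8],0],[[0,0,8],0],[[0,0,6],0],[[0,0,0],0]]'
python3 - <<'E'
from h import *
snap("scene","s2.png")
c=cv2.imread("pics/s2.png")[150:280,110:330];cv2.imwrite("pics/s2c.png",cv2.resize(c,None,fx=3,fy=3))
E
```

```text
clock: 4.85
eef_pos: [577.6, -287.7, 108.5]
eef_rot: [-0.509, 1.571, 2.491]
wrist_force: [-0.7, -0.6, 0.7]
finger_gap: 49.8
```

View pics/s2c.png

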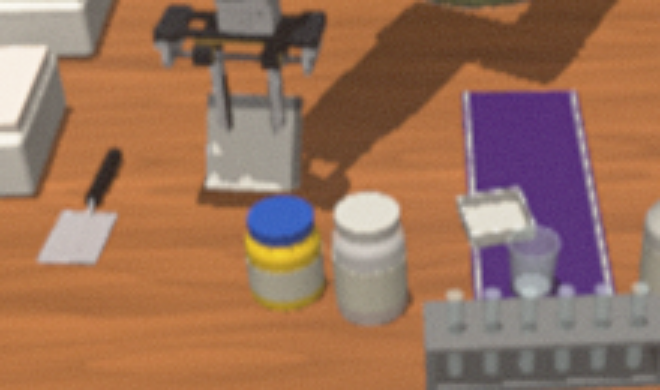

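```bash
python3 -m handwheel '[[[0,0,6],0],[[0,0,6],0],[[0,0,6],0],[[0,0,6],0],[[0,0,4],0],[[0,0,0],0],[[-15,0,0],0],[[-30,0,0],0],[[-40,0,0],0],[[-35,0,0],0]]'
python3 - <<'E'
from h import *
c,P=snap("scene","s3.png");K=c["mtx"]
im=cv2.imread("pics/s3.png");a=cv2.resize(im[150:280,110:330],None,fx=3,fy=3);cv2.imwrite("pics/s3c.png",a)
c,P=snap("top","t3.png")
m=(P[...,0]>400)&(P[...,0]<640)&(P[...,1]>-370)&(P[...,1]<-200)&(P[...,2]>40)&(P[...,2]<80)
q=P[m];print(len(q),q.mean(0),cv2.minAreaRect(q[:,:2].astype(np.float32)))
plan(642,299,216,97.6)
E
```

```text
clock: 6.15
eef_pos: [550.4, -283.7, 231.2]
eef_rot: [2.757, 1.569, -0.526]
wrist_force: [0.3, 0.0, -0.6]
finger_gap: 49.7
360 [ 510.56282449 -252.32808287   54.65917219] ((497.9356689453125, -282.0136413574219), (98.57193756103516, 104.86080932617188), 82.6595458984375)
t 6.25 pos [ 551.4 -284.3  233.9] jaw -98.1 j6 1.18 F [ 0.2 -0.7 -0.6] gap 50
spin [-0.275 -0.007 -0.004] shift [  17.9 -566.2 -166.9] tool z in world [-0.99 -0.13 -0.  ]
```

View pics/s3c.png

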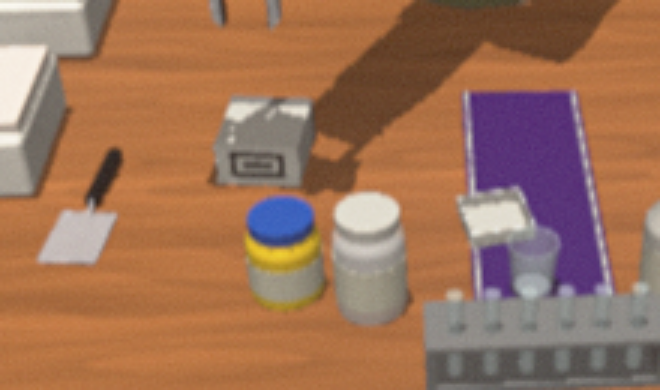

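```bash
python3 -m handwheel '[[[0,0,0],-0.137],[[0,0,0],-0.138],[[0,-57,-17],0],[[0,-57,-17],0],[[0,-57,-17],0],[[0,-57,-17],0],[[0,-57,-17],0],[[0,-57,-17],0],[[0,-57,-17],0],[[0,-57,-17],0]]'; python3 -c "
from h import *
plan(642,300,106,97.6)"
```

```text
clock: 7.5
eef_pos: [624.6, 188.3, 228.6]
eef_rot: [2.421, 1.571, -0.588]
wrist_force: [0.7, -1.1, -0.6]
finger_gap: 49.8
t 7.5 pos [624.6 188.3 228.6] jaw -82.4 j6 1.67 F [ 0.7 -1.1 -0.6] gap 50
spin [ 0. -0. -0.] shift [ 122.6 -108.4  -32. ] tool z in world [-0.99 -0.13 -0.  ]
```

```bash
python3 -m handwheel '[[[0,-36,-11],0],[[0,-36,-11],0],[[0,-36,-10],0],[[0,0,0],0],[[36,0,0],0],[[36,0,0],0],[[36,0,0],0],[[14,0,0],0],[[0,0,0],0],[[0,0,0],0]]'; python3 -c "
from h import *
plan(545,287,106,97.6)"
```

```text
clock: 8.75
eef_pos: [642.8, 297.6, 108.4]
eef_rot: [-2.902, 1.568, 0.372]
wrist_force: [0.9, 0.1, 0.0]
finger_gap: 50.2
t 8.75 pos [642.8 297.6 108.4] jaw -82.4 j6 1.82 F [0.9 0.1 0. ] gap 50
spin [-0.    -0.002  0.001] shift [ 2.4 -2.4 98.3] tool z in world [-0.99 -0.13 -0.  ]
```

```bash
python3 -m handwheel '[[[0,-2,10],0],[[0,0,10],0],[[0,0,8],0],[[0,0,8],0],[[0,0,8],0],[[0,0,8],0],[[0,0,8],0],[[0,0,8],0],[[0,0,6],0],[[0,0,6],0]]';python3 -m handwheel '[[[0,0,6],0],[[0,0,6],0],[[0,0,6],0],[[0,0,0],0],[[0,0,0],0],[[-15,0,0],0],[[-30,0,0],0],[[-40,0,0],0],[[-35,0,0],0],[[0,0,0],0]]'
python3 - <<'E'
from h import *
c,P=snap("top","t4.png");c,P2=snap("scene","s4.png")
for lo,hi,x0 in((200,370,400),(-370,-200,400)):
  for n,Q in(("top",P),("scene",P2)):
    m=(Q[...,0]>x0)&(Q[...,0]<640)&(Q[...,1]>lo)&(Q[...,1]<hi)&(Q[...,2]>40)&(Q[...,2]<80)
    q=Q[m];print(n,len(q),q[:,2].mean(),cv2.minAreaRect(q[:,:2].astype(np.float32)))
im=np.hstack([cv2.imread("pics/t4.png")[120:320,100:450],cv2.imread("pics/s4.png")[130:330,130:480]]);cv2.imwrite("pics/m4.png",im)
plan(497,-390,234,10)
E
```

```text
clock: 10.0
eef_pos: [562.0, 288.9, 106.3]
eef_rot: [0.17, 1.57, -2.839]
wrist_force: [0.5, -0.5, -0.1]
finger_gap: 49.7
clock: 11.25
eef_pos: [545.6, 287.0, 230.5]
eef_rot: [-2.85, 1.565, 0.424]
wrist_force: [-0.3, 0.4, -0.4]
finger_gap: 49.8
top 899 55.14669384795514 ((488.03375244140625, 265.7862243652344), (109.89968872070312, 77.42472839355469), 7.775609970092773)
scene 545 55.66095263435771 ((485.086669921875, 278.8930358886719), (118.81236267089844, 103.23039245605469), 7.160484313964844)
top 1341 55.0918330768392 ((498.75616455078125, -283.6115417480469), (102.53345489501953, 110.00244140625), 83.13381958007812)
scene 585 55.2573626637816 ((497.34014892578125, -282.86077880859375), (102.73806762695312, 116.42003631591797), 82.64697265625)
t 11.35 pos [544.6 286.5 226.7] jaw -82.4 j6 1.86 F [ 0.9 -0.2 -0.6] gap 50
spin [ 1.529 -0.     0.   ] shift [  -7.3  164.4 -658. ] tool z in world [-0.17  0.98  0.  ]
```

View pics/m4.png

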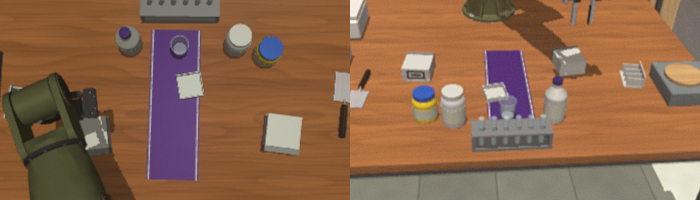

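```bash
python3 -m handwheel '[[[0,0,0],-0.16],[[0,0,0],-0.16],[[0,0,0],-0.16],[[0,0,0],-0.16],[[0,0,0],-0.16],[[0,0,0],-0.16],[[0,0,0],-0.16],[[0,0,0],-0.16],[[0,0,0],-0.16],[[0,0,0],0]]' 65; python3 -c "
from h import *
plan(499,-375,220,0)"
```

```text
clock: 12.6
eef_pos: [544.4, 286.4, 225.4]
eef_rot: [-1.145, 1.569, -2.715]
wrist_force: [0.1, -0.3, -1.1]
finger_gap: 69.9
t 12.6 pos [544.4 286.4 225.4] jaw 0.1 j6 0.42 F [ 0.1 -0.3 -1.1] gap 70
spin [0.001 0.001 0.002] shift [  5.4 -45.4 661.4] tool z in world [ 0. -1.  0.]
```

```bash
python3 -m handwheel '[[[0,-4,50],0],[[0,-4,55],0],[[0,-4,55],0],[[0,-4,55],0],[[0,-4,55],0],[[0,-4,55],0],[[0,-4,55],0],[[0,-4,55],0],[[0,-4,55],0],[[0,-4,55],0]]'; python3 -c "
from h import *
plan(499,-375,220,0)"
```

```text
clock: 13.85
eef_pos: [505.2, -260.2, 226.0]
eef_rot: [-2.209, 1.57, 2.501]
wrist_force: [0.7, 0.3, -0.8]
finger_gap: 70.1
t 13.85 pos [ 505.2 -260.2  226. ] jaw -0.1 j6 -0.54 F [ 0.7  0.3 -0.8] gap 70
spin [-0.003 -0.     0.001] shift [  6.   -6.2 114.8] tool z in world [ 0. -1.  0.]
```

Move past the box, then descend to tip height about 20 mm (TCP z 31).

```bash
python3 -m handwheel '[[[0,-6,40],0],[[0,0,40],0],[[0,0,35],0],[[0,0,0],0],[[45,0,0],0],[[45,0,0],0],[[45,0,0],0],[[40,0,0],0],[[20,0,0],0],[[0,0,0],0]]'
python3 - <<'E'
from h import *
plan(499,-28,31,0)
c,P=snap("scene","s5.png");cv2.imwrite("pics/s5c.png",cv2.resize(cv2.imread("pics/s5.png")[120:260,110:340],None,fx=3,fy=3))
E
```

```text
clock: 15.1
eef_pos: [499.8, -372.9, 30.8]
eef_rot: [-2.285, 1.569, 2.429]
wrist_force: [0.4, -0.4, 0.8]
finger_gap: 70.0
t 15.1 pos [ 499.8 -372.9   30.8] jaw 0.1 j6 -0.7 F [ 0.4 -0.4  0.8] gap 70
spin [ 0.001 -0.001  0.001] shift [-2.000e-01 -8.000e-01 -3.449e+02] tool z in world [ 0. -1.  0.]
```

View pics/s5c.png

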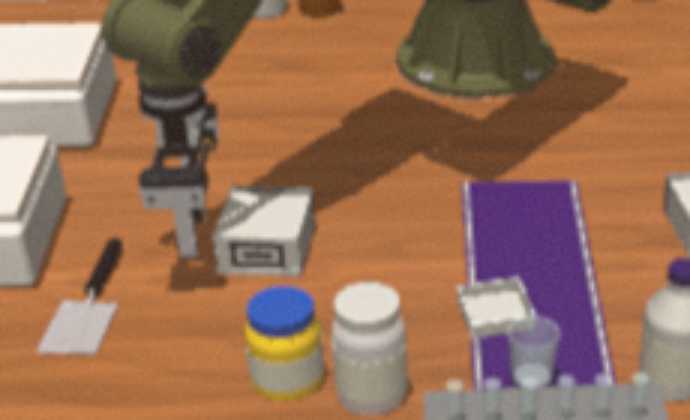

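```bash
python3 -m handwheel '[[[0,0,-14],0],[[0,0,-8],0],[[0,0,-8],0],[[0,0,-8],0],[[0,0,-10],0],[[0,0,-12],0],[[0,0,-14],0],[[0,0,-14],0],[[0,0,-14],0],[[0,0,-14],0]]'; python3 -m handwheel '[[[0,0,-14],0],[[0,0,-14],0],[[0,0,-14],0],[[0,0,-14],0],[[0,0,-14],0],[[0,0,-14],0],[[0,0,-14],0],[[0,0,-14],0],[[0,0,-10],0],[[0,0,-6],0]]'
cat > m.py <<'E'
from h import *
import sys
for n in("top","scene"):
    c,Q=snap(n,n+sys.argv[1]+".png")
    m=(Q[...,0]>400)&(Q[...,0]<600)&(Q[...,1]>-260)&(Q[...,1]<130)&(abs(Q[...,2]-55)<8)&(c["pixels"].min(-1)>90)
    q=Q[m];print(n,len(q),cv2.minAreaRect(q[:,:2].astype(np.float32)),q[:,:2].min(0),q[:,:2].max(0))
plan(499,-20,31,0)
E
python3 m.py 6
```

```text
clock: 16.4
eef_pos: [499.7, -256.5, 31.4]
eef_rot: [-2.093, 1.571, 2.622]
wrist_force: [-0.2, -1.4, 2.5]
finger_gap: 70.0
clock: 17.65
eef_pos: [499.5, -128.9, 31.4]
eef_rot: [-2.488, 1.571, 2.226]
wrist_force: [0.5, -1.2, 0.2]
finger_gap: 70.0
top 632 ((492.39617919921875, -52.345333099365234), (107.41021728515625, 67.34284210205078), 0.4801068902015686) [438.48360055 -85.56734626] [546.33399298 -18.22932009]
scene 444 ((493.80377197265625, -73.86039733886719), (116.54242706298828, 116.50780487060547), 89.8233413696289) [ 435.69697134 -132.31084518] [551.96539352 -15.45418504]
t 17.75 pos [ 499.5 -129.    31.4] jaw 0.1 j6 -0.33 F [0.8 0.3 0.1] gap 70
spin [ 0.003 -0.     0.   ] shift [   0.4   -0.5 -109. ] tool z in world [ 0. -1.  0.]
```

```bash
python3 -m handwheel '[[[0,0,-12],0],[[0,0,-14],0],[[0,0,-14],0],[[0,0,-14],0],[[0,0,-14],0],[[0,0,-14],0],[[0,0,-12],0],[[0,0,-8],0],[[0,0,-4],0],[[0,0,0],0]]'; python3 m.py 7
```

```text
clock: 19.0
eef_pos: [499.2, -23.3, 31.3]
eef_rot: [-2.148, 1.57, 2.566]
wrist_force: [-0.1, -0.6, 0.3]
finger_gap: 69.6
top 443 ((492.51446533203125, 70.03817749023438), (41.30546569824219, 106.92184448242188), 86.30192565917969) [440.07442422  45.9842878 ] [547.19619577  88.32467877]
scene 423 ((494.1883850097656, 30.135555267333984), (115.09625244140625, 118.70467376708984), 0.7015079259872437) [435.96422703 -28.54291421] [551.6228318   89.88629322]
t 19.1 pos [499.2 -23.6  31.3] jaw 0.1 j6 -0.12 F [1.1 0.  0.1] gap 70
spin [ 0.002 -0.     0.   ] shift [ 0.3 -0.2 -3.6] tool z in world [ 0. -1.  0.]
```

```bash
python3 -m handwheel '[[[0,0,15],0],[[0,0,30],0],[[0,0,30],0],[[-45,0,0],0],[[-45,0,0],0],[[-45,0,0],0],[[-45,0,40],0],[[0,0,50],0],[[0,0,50],0],[[0,0,50],0]]'; python3 -m handwheel '[[[0,0,50],0],[[0,0,50],0],[[0,0,50],0],[[0,0,0],0],[[0,0,0],0],[[0,0,0],0],[[0,0,0],0],[[0,0,0],0],[[0,0,0],0],[[0,0,0],0]]'; python3 m.py 8
python3 - <<'E'
from h import *
c=manip.camera("top");Q=cloud(c)
m=(Q[...,0]>400)&(Q[...,0]<600)&(Q[...,1]>180)&(Q[...,1]<370)&(abs(Q[...,2]-55)<8)&(c["pixels"].min(-1)>90)
print("other",cv2.minAreaRect(Q[m][:,:2].astype(np.float32)))
for t in("strip","bottle","jar_tall","jar_short","beaker","dish","comb","spatula"):
    d=manip.cut_out(t,"top")
    if d: q=Q[d[0]["region"]&(c["z_map"]>0)];print(t,np.percentile(q,2,0).round(),np.percentile(q,98,0).round())
cv2.imwrite("pics/m8.png",np.hstack([cv2.imread("pics/top8.png")[120:320,100:450],cv2.imread("pics/scene8.png")[130:330,130:480]]))
E
```

```text
clock: 20.35
eef_pos: [499.0, -291.2, 211.5]
eef_rot: [0.99, 1.571, -0.58]
wrist_force: [-0.3, -0.0, -0.1]
finger_gap: 69.9
clock: 21.6
eef_pos: [500.1, -438.4, 211.4]
eef_rot: [-2.385, 1.571, 2.329]
wrist_force: [0.2, 0.1, -0.3]
finger_gap: 70.0
top 1269 ((492.3799743652344, 38.44187927246094), (98.9767074584961, 108.86412811279297), 89.39806365966797) [437.84232894 -10.48117115] [547.32893797  88.39287106]
scene 486 ((492.3694152832031, 39.455047607421875), (117.02117919921875, 99.40897369384766), 0.020639806985855103) [433.87415892 -10.25118739] [550.89547897  89.17353082]
t 21.7 pos [ 500.1 -438.5  211.4] jaw 0.1 j6 -0.78 F [-0.8 -0.1  0.9] gap 70
spin [0.002 0.    0.   ] shift [ 180.4   -1.1 -418.5] tool z in world [ 0. -1.  0.]
other ((486.8486022949219, 278.65838623046875), (108.92655181884766, 99.60160827636719), 7.494226932525635)
strip [366. -38.  -4.] [812. 112.   7.]
bottle [736. 137.  12.] [798. 203. 159.]
jar_tall [ 737. -182.   17.] [ 802. -116.  130.]
jar_short [ 704. -273.   17.] [ 773. -205.  105.]
beaker [734.  -4.   0.] [785.  46.  68.]
comb [534. 460.  -1.] [629. 535.  52.]
spatula [ 502. -517.   -2.] [ 685. -457.   22.]
```

View pics/m8.png

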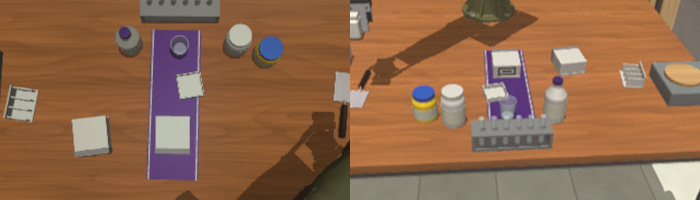

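The top view shows the stamped box lying inside the strip, around (173,135). The bare box is off the strip at (90,136), and the gripper is clear of both.

```bash
python3 -c "
from cell import manip
print(manip.sign_off())"
```

```text
the job is handed in; nothing more can be done
None
```

I tipped both boxes onto their fronts. The stamp showed under the box on the robot's right, so I pushed that one sideways onto the strip, backed the arm off and handed the job in at about 22 s. The hand-in returned no verdict.

**Stamped box:** in the last top view its middle is at (492, 38). It spans y from -10 to 88 mm, and the strip from about -40 to 116 mm. It lies flat, with its top about 55 mm up, turned by less than 1°, and about 98 mm from the strip's centre lengthwise.

**Other box:** it lies on its front about 240 mm from the strip's centreline.

**Other things on the bench:** the bottle, both jars, beaker, comb and spatula measured within about 6 mm of where they started. The dish was not detected in the last check, but it looks unmoved in the picture.

**Disagreement:** before the first push the scene camera put that box about 10 mm to one side of my top-camera estimate. I shifted the push 6 mm towards it. The box came to rest where the top camera predicted, so I went by the top camera after that.

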